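# Put the three drinks back at their own places

## Task

The table is laid for the afternoon snack but the three drinking vessels stand at each other's places. Stand each one upright in the middle of the right cork coaster: the coffee mug on the coaster of the flat cake plate, the glass tumbler on the coaster of the cereal bowl, the two-handled beaker on the coaster of the toddler's divided plate; the empty wooden trivet is free for parking one on the way. Keep the vessels upright, set them down rather than dropping them, and leave the plates and the bowl where they are.

Things in the scene. Friction and masses are not known exactly. Their poses are not given: they have to be found in the camera images.
- mug: Small white china coffee mug, loose, 0.2-0.4 kg: straight round body 66 mm across, 90 mm tall, open top, 4 mm wall, one ear handle in its +y direction reaching 64 mm from the axis (at 17 to 77 mm height). Origin: centre of its underside, z up its axis. Grasp across the body along its own x, clear of the handle. Starts on the cereal bowl's coaster, any yaw.
- tumbler: Tall faintly green clear glass tumbler, loose, no handle: 115 mm tall, 64 mm across at the rim tapering to 54 mm at the foot, open at the top, 3 mm wall. Origin: centre of its underside; z up along its axis. 0.18 to 0.33 kg. Starts on the coaster of the toddler's plate.
- beaker: Toddler's beaker, loose, 0.1-0.2 kg: white plastic body 62 mm across, dark grey lid 65 mm across from 64 to 78 mm height with a small spout up to 92 mm, two loop handles in its +y and -y reaching 61 mm from the axis (at 11 to 61 mm height). Origin: centre of its underside, z up its axis. Grasp across the body along its own x, clear of the handles. Starts on the cake plate's coaster, any yaw.
- coaster_cake: Round cork coaster, 94 mm across, 5 mm thick, fixed to the table; origin: centre of its underside (its top is 5 mm above the origin). It belongs to the place laid with the flat cake plate, whose centre lies about 170 mm away, on the far side from the robot. At the start the beaker stands on it.
- coaster_bowl: Round cork coaster, 94 mm across, 5 mm thick, fixed to the table; origin: centre of its underside (its top is 5 mm above the origin). It belongs to the place laid with the cereal bowl, whose centre lies about 170 mm away, on the far side from the robot. At the start the mug stands on it.
- coaster_toddler: Round cork coaster, 94 mm across, 5 mm thick, fixed to the table; origin: centre of its underside (its top is 5 mm above the origin). It belongs to the place laid with the toddler's divided plate, whose centre lies about 170 mm away, on the far side from the robot. At the start the tumbler stands on it.
- cake_plate: Flat round white china plate, 184 mm across, 18 mm high, with two round shortbreads on it, loose, stays where it is. Origin: centre of its underside. A spoon lies beside each plate and the bowl.
- cereal_bowl: Deep round white china bowl, 140 mm across, 55 mm high, empty, loose, stays where it is. Origin: centre of its underside.
- toddler_plate: Toddler's dark grey plastic plate with a steep rim and low walls dividing it into three sections, 186 mm across, 28 mm high, loose, stays where it is. Origin: centre of its underside.
- trivet: Round light wooden trivet, 150 mm across, 8 mm thick, fixed, empty, on the robot's side of the places: the free spot. Origin: centre of its underside. Four unlisted pots and jars, under 100 mm tall and up to 70 mm across, stand around, centres over 100 mm from those of all coasters and the trivet; a vessel carried with its underside 130 mm up clears all that is within 0.5 m left or right.
Mind the look-alikes: they are no part of the job. Leave any purple or yellow look-alike of the mug alone.

How it is judged:
By the outcome, as a careful person would: the job done as asked, in the order asked, and still so for the second after the job is handed in, with the robot touching nothing.
It also fails if it takes over 109 s, if anything falls off the work surface, if the arm or the gripper's body presses on something with over 40 N, if the wrist force passes 120 N, or if a joint passes its speed limit or range.

## Robot

A 6-joint arm with a two-finger parallel gripper is mounted at the origin on the work surface. World frame = base frame: x ahead of the robot, y to its left, z up, the work surface at z = 0. Lengths are in mm, angles in rad, forces in N, time in s.
With the tool pointing down it reaches from about 400 to 925 mm from the base axis. Payload 12.5 kg.
Tool frame: the origin (TCP) lies midway between the tips of the shut fingers; the grasp point (between the pads) lies 19 mm behind it; z points along the fingers, y is the line along which they close (so a half turn about z gives the same grasp; the last joint's range is limited). The gripper opens to 95 mm and grips with 3 to 60 N. Pads are 20 mm wide; open, the fingers measure 119 mm over their backs; the gripper's body (75 mm by 180 mm) begins 59 mm behind the grasp point.
Start: joints at [1.084, 0.491, 1.559, -0, 1.092, -0.106], TCP at [232.275, 580.255, 214.661] pointing down, gripper open.
Joint ranges: [-3.1, 3.1], [-0.84, 2.19], [0.05, 2.79], [-1.13, 4.28], [0.06, 2.93], [-2.69, 2.69]. Speed limits (rad/s): [2.22, 2.22, 2.79, 3.14, 3.14, 3.14].

## Interface

Orientations are given as [roll, pitch, yaw] about the fixed x, y, z axes, in that order (R = Rz(yaw) Ry(pitch) Rx(roll)).
In Python, from cell import * gives the robot as it stands. The module is installed in compiled form; this text tells all that it offers.
- The arm moves only by the tool arm_command, never from a script. Its arguments are lists of equal length, an entry for each row: "delta_pos": the shift along the world's x, y, z in units of 250 mm (1.0 is 250 mm), a list of three; "delta_rot": the turn, a rotation vector about the world's x, y, z in units of 90 degrees (1.0 is 90 degrees), a list of three; "claw": the closure, from 0 (fully open) to 1 (shut). In form: {"delta_pos": [[tx, ty, tz], ...], "delta_rot": [[wx, wy, wz], ...], "claw": [claw, ...]}. A call has exactly 5 rows; each row is the pose to reach, as a shift and turn from the pose commanded when the call began; what a row does not reach only later rows make up. A row lasts 1/12 s, in which the tool goes at most 41.7 mm and 7.16 degrees, less where a joint would pass 70% of its speed; a pose out of reach is approached as far as the arm can. A call with a number of a shift or a turn outside -1 to 1 is refused whole. A call with a gripper value outside its range is refused whole. The fingers move at their own pace and stop on an object; the grip force is fixed at half the most. Time passes only in rows, so rows that repeat a pose let the fingers close, or fill a call up. It gives the time, the measured TCP pose, the force, the opening and the grip force at its end, in the units of the state.
- state(): the state, without advancing time (a new reading comes with each control period).
- read_camera(name): name is "scene" or "top"; returns the picture (480x640x3 uint8, red, green, blue); there is no depth.
- calibration(name): a dict with "camera_matrix" (3x3 intrinsics, pixels), "T" (4x4, takes a point from camera to world coordinates). Camera axes: x right, y down, z forward; pixel columns grow to the right and rows downward; lengths in mm; the calibration is good to about 2 mm. A picture is of the moment at which its call begins. calibration takes no time and is no camera call.
- job_done(): hands the job in; it is judged then, once.
The state is a dict: "t": time; "joints": joint angles; "qvel": joint speeds; "tau": joint torques, N m; "eef_pos": TCP position; "tcp_rot": TCP orientation; "ft_force": force on the tool from outside, world axes, zero at the start; "moment": the same for the moment, N m; "opening": opening from 0.0 (shut) to 1.0 (fully open); "grip_force": force on a finger pad.
Only numpy, scipy, OpenCV 4.12 (cv2) and the standard library are available. Lean on these libraries where they do the work, as an engineer would, in place of code of your own. Each camera call takes 0.05 s, during which the arm holds its last target. There are 200 camera calls.

## Working session

There is one attempt and no reset: what is moved stays moved. The work goes in short steps, Python scripts to look and compute and a tool call to move; the robot and the scene stay as the last step left them, time stands still between calls to the robot, and variables do not carry over. Pictures are saved under pics/ and viewed, at most 14 in all, crops included, and the job is handed in when it is done.

Besides the shell and the picture viewer there is one more tool, called after "Emit:" by a JSON object that holds its "fn" and its "kwargs". arm_command: Moves the arm, as the interface text tells. Shifts and turns lie within -1 to 1; 1 stands for 250 mm of shift or 90 degrees of turn. Its arguments: {"type":"object","properties":{"delta_pos":{"type":"array"},"delta_rot":{"type":"array"},"claw":{"type":"array"}},"required":["delta_pos","delta_rot","claw"]}

```bash
mkdir -p pics; python3 - <<'E'
from cell import *
import cv2
for n in("top","scene"):
    cv2.imwrite(f"pics/{n}0.png",read_camera(n)[:,:,::-1]); c=calibration(n); print(n,c["camera_matrix"],c["T"])
print(state())
E
```

```text
top [[523.26472099   0.         327.53963004]
 [  0.         523.26472099 240.63172338]
 [  0.           0.           1.        ]] [[ 2.64316988e-02 -9.93053346e-01  1.14657830e-01  4.35568609e+02]
 [-9.99646452e-01 -2.59258798e-02  5.90079400e-03  1.35630543e+01]
 [-2.88719811e-03 -1.14773261e-01 -9.93387519e-01  1.11177232e+03]
 [ 0.00000000e+00  0.00000000e+00  0.00000000e+00  1.00000000e+00]]
scene [[503.82868085   0.         319.82479555]
 [  0.         503.82868085 235.8756288 ]
 [  0.           0.           1.        ]] [[-6.66956102e-01  4.87780254e-01 -5.63240607e-01  1.15070278e+03]
 [ 7.45023786e-01  4.25984393e-01 -5.13299966e-01  5.56186559e+02]
 [-1.04458799e-02 -7.61976194e-01 -6.47520782e-01  7.30876526e+02]
 [ 0.00000000e+00  0.00000000e+00  0.00000000e+00  1.00000000e+00]]
{'t': 0.1, 'joints': array([ 1.08437062e+00,  4.91507690e-01,  1.55941385e+00, -4.03621357e-05,
        1.09169239e+00, -1.05616484e-01]), 'qvel': array([ 0.00057916, -0.00276479, -0.00447908, -0.0003703 ,  0.00080774,
       -0.00115387]), 'tau': array([ 2.13427767e-03, -6.13615608e+01, -2.58603930e+01,  6.94005028e-02,
        4.70567413e-02, -9.46257131e-06]), 'eef_pos': array([232.18612689, 580.0274932 , 214.10623177]), 'tcp_rot': array([-3.14057330e+00, -7.20632372e-05,  2.76080201e+00]), 'ft_force': array([ 1.17589729,  0.22679247, -0.60012955]), 'moment': array([-0.01426217, -0.02380742,  0.0299228 ]), 'grip_force': 0.0, 'opening': 0.9965269219084668}
```

View pics/top0.png

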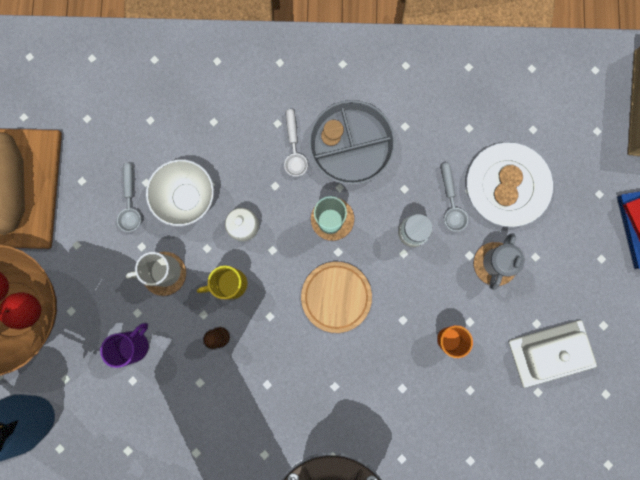

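View pics/scene0.png

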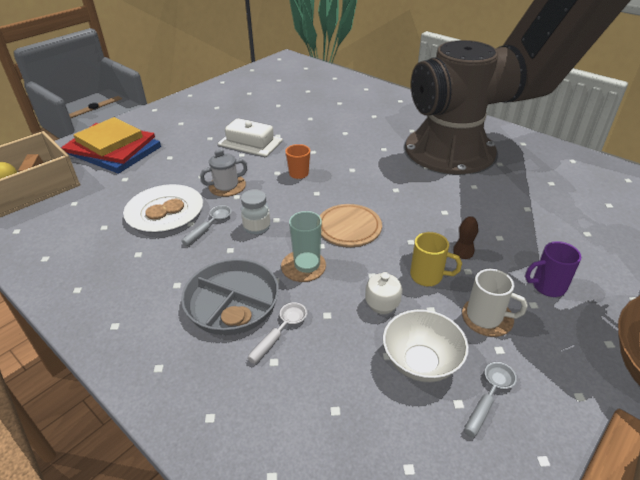

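```bash
cat > h.py <<'E'
from cell import *
import numpy as np, cv2
CAL={n:calibration(n) for n in("top","scene")}
def proj(n,P):
    K,T=CAL[n]["camera_matrix"],CAL[n]["T"]; p=(np.atleast_2d(P)-T[:3,3])@T[:3,:3]@K.T
    return p[:,:2]/p[:,2:]
def ray(n,uv,z):
    K,T=CAL[n]["camera_matrix"],CAL[n]["T"]; d=T[:3,:3]@np.linalg.solve(K,[*uv,1]); o=T[:3,3]
    return o+d*(z-o[2])/d[2]
A=np.linspace(0,2*np.pi,120,endpoint=False)
def circ(x,y,z,r): return np.c_[x+r*np.cos(A),y+r*np.sin(A),0*A+z]
def grad(im):
    f=cv2.GaussianBlur(im.astype(np.float32),(0,0),1.0)
    return np.minimum(np.hypot(cv2.Sobel(f,-1,1,0),cv2.Sobel(f,-1,0,1)).max(2),150)
def fit(ims,xy,circles,cams=("top","scene"),R=20):
    G={n:grad(ims[n]) for n in cams}
    def s(x,y):
        t=0
        for z,r in circles:
            for n in cams:
                p=proj(n,circ(x,y,z,r)).astype(np.float32)
                t+=cv2.remap(G[n],p[:,0],p[:,1],cv2.INTER_LINEAR).mean()
        return t/len(circles)/len(cams)
    b=tuple(xy)
    for st,rr in((3,R),(1,4)):
        g=np.arange(-rr,rr+.1,st); c=b
        b=max(((c[0]+i,c[1]+j) for i in g for j in g),key=lambda q:s(*q))
    return np.round(b,1),round(float(s(*b)),1)
def shot(tag):
    ims={n:read_camera(n) for n in("top","scene")}
    for n in ims: cv2.imwrite(f"pics/{n}{tag}.png",ims[n][:,:,::-1])
    return ims
def load(tag): return {n:cv2.imread(f"pics/{n}{tag}.png")[:,:,::-1].copy() for n in("top","scene")}
def crop(im,n,cs,c,w,s):
    u,v=int(c[0]-w/2),int(c[1]-w/2); u=max(u,0);v=max(v,0)
    o=cv2.resize(im[v:v+w,u:u+w,::-1].copy(),None,fx=s,fy=s,interpolation=cv2.INTER_CUBIC)
    for q in cs:
        p=((proj(n,q)-[u,v]+.5)*s-.5).round().astype(int); cv2.polylines(o,[p],len(p)>2,(0,0,255),1)
    return o
E
python3 - <<'E'
from h import *
I=load(0); out=[]
M={"mug":((152,268),95,[(95,33)]),"tumbler":((330,213),120,[(120,32)]),"beaker":((507,258),83,[(83,32.5)]),
"trivet":((337,297),8,[(8,75)])}
for k,(uv,z,c) in M.items():
    g=ray("top",uv,z)[:2]
    b,s=fit(I,g,c); bt=fit(I,g,c,("top",))[0]; bs=fit(I,g,c,("scene",))[0]
    print(k,g.round(),b,s,bt,bs)
    if k!="trivet": out.append([crop(I[n],n,[circ(*b,*q) for q in c],proj(n,[*b,z/2])[0],84,3) for n in("top","scene")])
cs=[((165,273),5),((333,215),5),((495,263),5)]
for uv,z in cs: print(ray("top",uv,z)[:2].round())
cv2.imwrite("pics/c1.png",np.hstack([np.vstack(o) for o in out]))
E
```

```text
mug [490. 360.] [489.4 363.7] 130.9 [490.4 360.7] [489.4 364.7]
tumbler [604.  16.] [606.5  19.1] 87.1 [600.5  15.1] [606.5  24.1]
beaker [ 529. -335.] [ 511.1 -318.6] 84.2 [ 526.1 -337.6] [ 513.1 -326.6]
trivet [445.  -3.] [4.455e+02 1.000e-01] 117.5 [445.5  -0.9] [445.5   3.1]
[485. 362.]
[619.  10.]
[ 525. -335.]
```

View pics/c1.png

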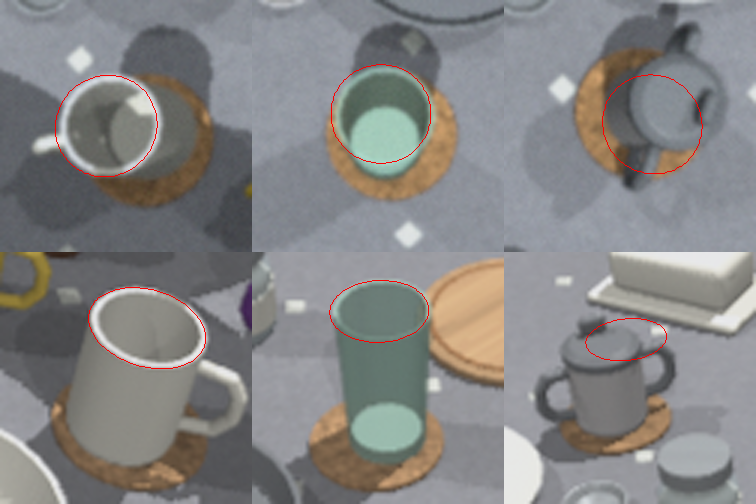

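```bash
python3 - <<'E'
from h import *
I=load(0); out=[]
M={"mug":((152,268),95,[(95,33)],12),"tumbler":((331,212),120,[(120,32),(8,25)],12),"beaker":((507.5,258),83,[(83,31),(69,32.5)],9),
"cb":((165,273),5,[(5,47)],9),"ct":((333,215),5,[(5,47)],9),"cc":((494,264),5,[(5,47)],9)}
for k,(uv,z,c,R) in M.items():
    g=ray("top",uv,z)[:2]; 
    bt=fit(I,g,c,("top",),R)[0]; bs=fit(I,g,c,("scene",),R)[0]; b=fit(I,(bt+bs)/2,c,R=6)[0]
    print(k,g.round(),b,bt,bs)
    out.append(np.vstack([crop(I[n],n,[circ(*b,*q) for q in c],proj(n,[*b,z/2])[0],84,3) for n in("top","scene")]))
cv2.imwrite("pics/c2.png",np.vstack([np.hstack(out[:3])]))
cv2.imwrite("pics/c3.png",np.vstack([np.hstack(out[3:])]))
E
```

```text
mug [490. 360.] [488.9 363.7] [490.4 360.7] [489.4 364.7]
tumbler [606.  14.] [600.5  15.8] [605.5  16.3] [599.5  15.3]
beaker [ 529. -336.] [ 527.1 -339.1] [ 527.1 -340.6] [ 529.1 -329.6]
cb [485. 362.] [485.9 368.1] [484.4 364.1] [487.4 370.1]
ct [619.  10.] [610.3  12.9] [609.8  10.9] [614.8  18.9]
cc [ 523. -333.] [ 524.2 -333.8] [ 523.7 -334.3] [ 526.7 -327.3]
```

View pics/c2.png

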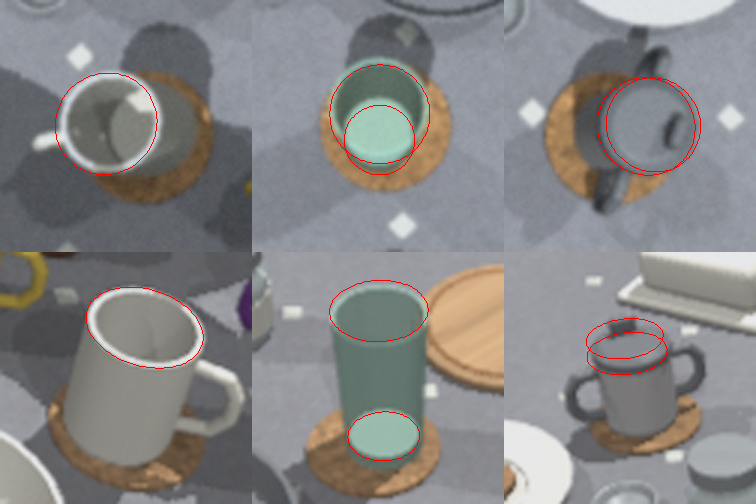

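View pics/c3.png

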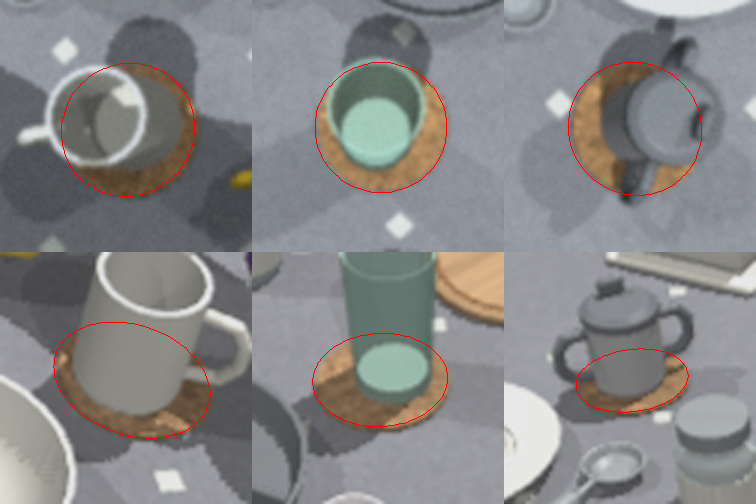

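```bash
python3 - <<'E'
from h import *
def pix(n,b,z,off,c): # crop px -> full px
    p=proj(n,[*b,z/2])[0]; u,v=int(p[0]-42),int(p[1]-42); return (off[0]/3+u,off[1]/3+v)
m=(488.9,363.7); q=ray("top",pix("top",m,95,(36,143),0),52)[:2]; d=q-[490.4,360.7]; print("mug handle",q,np.hypot(*d),np.degrees(np.arctan2(d[1],d[0])))
q=ray("scene",pix("scene",m,95,(240,400-252),0),52)[:2]; d=q-[489.4,364.7]; print("  scene",q,np.hypot(*d),np.degrees(np.arctan2(d[1],d[0])))
b=(527.1,-339.1)
for n,(o1,o2) in {"top":((151,50),(103,203)),"scene":((190,117),(66,147))}.items():
    a=[ray(n,pix(n,b,83,o,0),41)[:2] for o in(o1,o2)]; d=a[1]-a[0]; print(n,a,np.hypot(*d),np.degrees(np.arctan2(d[1],d[0])),(a[0]+a[1])/2)
E
```

```text
mug handle [475.88218878 424.0020191 ] 64.94545761522284 102.91695252978147
  scene [463.22945715 422.9345312 ] 63.844795690129665 114.19910516531257
top [array([ 581.35739307, -356.28254703]), array([ 475.67850156, -322.29621976])] 111.00945253172783 162.17221123846386 [ 528.51794732 -339.2893834 ]
scene [array([ 480.61664638, -312.12235025]), array([ 577.44463373, -355.06903494])] 105.92486421993293 -23.91900318745279 [ 529.03064005 -333.5956926 ]
```

Emit:
{"fn": "arm_command", "kwargs": {"delta_pos": [[0.1,-0.15,0],[0.2,-0.3,0],[0.3,-0.45,0],[0.4,-0.6,0],[0.48,-0.72,0]], "delta_rot": [[0,0,0],[0,0,0],[0,0,0],[0,0,0],[0,0,0]], "claw": [0,0,0,0,0]}}

```text
t: 0.52
eef_pos: [348.3, 405.2, 214.5]
tcp_rot: [-3.141, -0.0, 2.761]
ft_force: [1.1, 0.4, 0.2]
opening: 1.0
grip_force: 0.0
```

Emit:
{"fn": "arm_command", "kwargs": {"delta_pos": [[0.1,-0.15,0],[0.2,-0.3,0],[0.3,-0.45,0],[0.4,-0.6,0],[0.48,-0.72,0]], "delta_rot": [[0,0,0],[0,0,0],[0,0,0],[0,0,0],[0,0,0]], "claw": [0,0,0,0,0]}}

```text
t: 0.93
eef_pos: [464.0, 231.6, 214.6]
tcp_rot: [-3.142, -0.0, 2.761]
ft_force: [1.0, 0.4, 0.1]
opening: 0.998
grip_force: 0.0
```

Emit:
{"fn": "arm_command", "kwargs": {"delta_pos": [[0.09,-0.14,0],[0.18,-0.28,0],[0.27,-0.42,0],[0.36,-0.56,0],[0.45,-0.7,0]], "delta_rot": [[0,0,0],[0,0,0],[0,0,0],[0,0,0],[0,0,0]], "claw": [0,0,0,0,0]}}

```text
t: 1.35
eef_pos: [576.6, 56.5, 214.5]
tcp_rot: [3.142, -0.0, 2.761]
ft_force: [1.0, 1.3, 0.0]
opening: 1.003
grip_force: 0.0
```

Emit:
{"fn": "arm_command", "kwargs": {"delta_pos": [[0.076,-0.116,0],[0.076,-0.116,0],[0.076,-0.116,0],[0.076,-0.116,0],[0.076,-0.116,0]], "delta_rot": [[0,0,0],[0,0,0],[0,0,0],[0,0,0],[0,0,0]], "claw": [0,0,0,0,0]}}

```text
t: 1.77
eef_pos: [594.3, 30.5, 214.6]
tcp_rot: [3.142, -0.001, 2.762]
ft_force: [-0.7, -1.1, -0.5]
opening: 0.999
grip_force: 0.0
```

```bash
echo 'top0/scene0: mug (152,268) white; look-alikes yellow (227,283), purple (118,350), orange cup (456,342); tumbler (330,213) vs jar (416,230)'; python3 - <<'E'
from h import *
I=shot(1); p=state()["eef_pos"]; print(p, state()["joints"])
t=[604,16]
cs=[circ(*t,120,32),np.array([[*p[:2],120],[*p[:2],p[2]]])]
cv2.imwrite("pics/c4.png",np.hstack([crop(I[n],n,cs,proj(n,[604,16,110])[0],130,3) for n in("top","scene")]))
E
```

```text
top0/scene0: mug (152,268) white; look-alikes yellow (227,283), purple (118,350), orange cup (456,342); tumbler (330,213) vs jar (416,230)
[594.43219434  30.67593678 214.85625277] [-5.94409040e-02  4.48198501e-01  1.63426596e+00  1.45730611e-04
  1.05907332e+00 -1.25100984e+00]
```

View pics/c4.png

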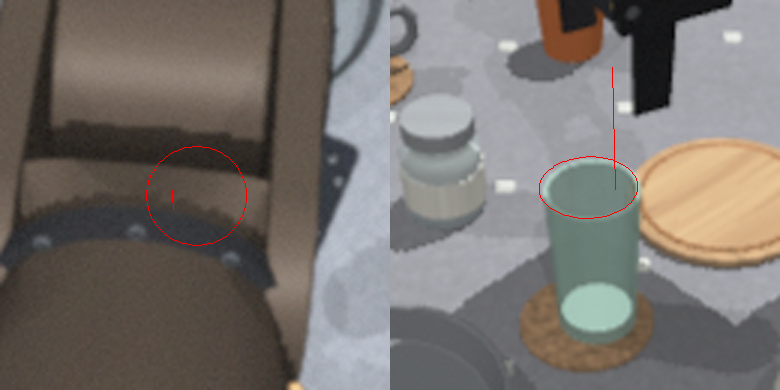

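Emit:
{"fn": "arm_command", "kwargs": {"delta_pos": [[0.02,-0.03,0],[0.038,-0.059,0],[0.038,-0.059,-0.1],[0.038,-0.059,-0.24],[0.038,-0.059,-0.36]], "delta_rot": [[0,0,0],[0,0,0],[0,0,0],[0,0,0],[0,0,0]], "claw": [0,0,0,0,0]}}

```text
t: 2.28
eef_pos: [604.8, 14.3, 123.7]
tcp_rot: [3.141, 0.001, 2.761]
ft_force: [0.8, -0.4, 0.3]
opening: 0.999
grip_force: 0.0
```

Emit:
{"fn": "arm_command", "kwargs": {"delta_pos": [[0,0,-0.12],[0,0,-0.22],[0,0,-0.28],[0,0,-0.3],[0,0,-0.3]], "delta_rot": [[0,0,0],[0,0,0],[0,0,0],[0,0,0],[0,0,0]], "claw": [0,0,0,0,0]}}

```text
t: 2.7
eef_pos: [604.3, 14.5, 48.6]
tcp_rot: [-3.141, -0.002, 2.761]
ft_force: [-0.2, -0.4, 0.3]
opening: 1.003
grip_force: 0.0
```

Emit:
{"fn": "arm_command", "kwargs": {"delta_pos": [[0,0,0],[0,0,0],[0,0,0],[0,0,0],[0,0,0]], "delta_rot": [[0,0,0],[0,0,0],[0,0,0],[0,0,0],[0,0,0]], "claw": [0.2,0.3,1,1,1]}}

```text
t: 3.12
eef_pos: [604.7, 14.8, 50.4]
tcp_rot: [3.141, 0.001, 2.761]
ft_force: [0.1, 0.8, 0.9]
opening: 0.702
grip_force: 0.5
```

Emit:
{"fn": "arm_command", "kwargs": {"delta_pos": [[0,0,0],[0,0,0],[0,0,0],[0,0,0],[0,0,0]], "delta_rot": [[0,0,0],[0,0,0],[0,0,0],[0,0,0],[0,0,0]], "claw": [1,1,1,1,1]}}

```text
t: 3.53
eef_pos: [604.9, 15.0, 50.2]
tcp_rot: [3.141, 0.001, 2.761]
ft_force: [0.8, 1.9, 5.1]
opening: 0.659
grip_force: 29.8
```

Emit:
{"fn": "arm_command", "kwargs": {"delta_pos": [[0,0,0.04],[0,0,0.12],[0,0,0.22],[-0.06,0,0.3],[-0.16,-0.01,0.36]], "delta_rot": [[0,0,0],[0,0,0],[0,0,0],[0,0,0],[0,0,0]], "claw": [1,1,1,1,1]}}

```text
t: 3.95
eef_pos: [565.4, 12.2, 141.3]
tcp_rot: [3.141, 0.002, 2.761]
ft_force: [0.3, 0.5, -2.8]
opening: 0.658
grip_force: 29.9
```

Emit:
{"fn": "arm_command", "kwargs": {"delta_pos": [[-0.1,-0.01,0],[-0.22,-0.02,0],[-0.34,-0.04,0],[-0.43,-0.05,0],[-0.48,-0.05,0]], "delta_rot": [[0,0,0],[0,0,0],[0,0,0],[0,0,0],[0,0,0]], "claw": [1,1,1,1,1]}}

```text
t: 4.37
eef_pos: [441.3, -0.4, 139.9]
tcp_rot: [-3.141, -0.002, 2.761]
ft_force: [0.6, -0.6, -2.5]
opening: 0.657
grip_force: 29.9
```

Emit:
{"fn": "arm_command", "kwargs": {"delta_pos": [[0.01,0.005,-0.08],[0.015,0.005,-0.18],[0.015,0.005,-0.26],[0.015,0.005,-0.31],[0.015,0.005,-0.32]], "delta_rot": [[0,0,0],[0,0,0],[0,0,0],[0,0,0],[0,0,0]], "claw": [1,1,1,1,1]}}

```text
t: 4.78
eef_pos: [447.1, 1.1, 58.2]
tcp_rot: [-3.141, -0.003, 2.761]
ft_force: [-0.5, 0.2, -2.4]
opening: 0.66
grip_force: 29.9
```

Emit:
{"fn": "arm_command", "kwargs": {"delta_pos": [[0,0,0],[0,0,-0.005],[0,0,-0.01],[0,0,-0.015],[0,0,-0.018]], "delta_rot": [[0,0,0],[0,0,0],[0,0,0],[0,0,0],[0,0,0]], "claw": [1,1,1,1,1]}}

```text
t: 5.2
eef_pos: [448.4, 1.0, 55.6]
tcp_rot: [3.141, 0.001, 2.761]
ft_force: [-0.1, -0.1, -2.7]
opening: 0.657
grip_force: 29.9
```

Emit:
{"fn": "arm_command", "kwargs": {"delta_pos": [[0,0,-0.003],[0,0,-0.006],[0,0,-0.009],[0,0,-0.011],[0,0,-0.011]], "delta_rot": [[0,0,0],[0,0,0],[0,0,0],[0,0,0],[0,0,0]], "claw": [1,1,1,1,1]}}

```text
t: 5.62
eef_pos: [448.7, 1.0, 53.1]
tcp_rot: [3.141, 0.002, 2.761]
ft_force: [-1.4, 0.8, 10.1]
opening: 0.659
grip_force: 29.6
```

Emit:
{"fn": "arm_command", "kwargs": {"delta_pos": [[0,0,0],[0,0,0],[0,0,0],[0,0,0],[0,0,0]], "delta_rot": [[0,0,0],[0,0,0],[0,0,0],[0,0,0],[0,0,0]], "claw": [0,0,0,0,0]}}

```text
t: 6.03
eef_pos: [448.1, 1.1, 52.4]
tcp_rot: [3.142, -0.0, 2.761]
ft_force: [0.2, 0.4, 0.3]
opening: 0.949
grip_force: 0.0
```

Emit:
{"fn": "arm_command", "kwargs": {"delta_pos": [[0,0,0.08],[0,0,0.2],[0,0,0.34],[0,0,0.48],[0.02,-0.08,0.56]], "delta_rot": [[0,0,0],[0,0,0],[0,0,0],[0,0,0],[0,0,0]], "claw": [0,0,0,0,0]}}

```text
t: 6.45
eef_pos: [452.9, -17.5, 195.6]
tcp_rot: [3.141, 0.002, 2.763]
ft_force: [1.3, 0.3, 0.4]
opening: 0.999
grip_force: 0.0
```

Emit:
{"fn": "arm_command", "kwargs": {"delta_pos": [[0.02,-0.16,0],[0.04,-0.32,0],[0.06,-0.48,0],[0.08,-0.64,0],[0.1,-0.72,0]], "delta_rot": [[0,0,0],[0,0,0],[0,0,0],[0,0,0],[0,0,0]], "claw": [0,0,0,0,0]}}

```text
t: 6.87
eef_pos: [478.1, -202.7, 192.4]
tcp_rot: [-3.141, 0.001, 2.759]
ft_force: [-0.4, 1.2, 0.2]
opening: 1.003
grip_force: 0.0
```

```bash
python3 - <<'E'
from h import *
I=shot(2); print(state()["eef_pos"])
for k,g,c,R in (("tum",(448,1),[(123,32)],10),("triv",(445,1),[(8,75)],8),("ct",(612,14),[(5,47)],10),("bk",(528,-335),[(69,32.5)],9),("cc",(525,-331),[(5,47)],8)):
    print(k,[fit(I,g,c,(n,),R) for n in("top","scene")])
cs=[circ(448,1,123,32),circ(445,1,8,75),circ(612,14,5,47)]
cv2.imwrite("pics/c5.png",np.hstack([crop(I[n],n,cs,proj(n,[520,8,50])[0],160,2.4) for n in("top","scene")]))
E
```

```text
[ 478.47660371 -201.98543021  192.02123155]
tum [(array([450.,   4.]), 146.5), (array([452.,   8.]), 82.8)]
triv [(array([446.,  -1.]), 109.0), (array([447.,   4.]), 83.8)]
ct [(array([611.,  11.]), 97.7), (array([612.,  16.]), 76.6)]
bk [(array([ 517., -322.]), 42.1), (array([ 517., -347.]), 99.1)]
cc [(array([ 520., -321.]), 39.4), (array([ 527., -328.]), 95.4)]
```

View pics/c5.png

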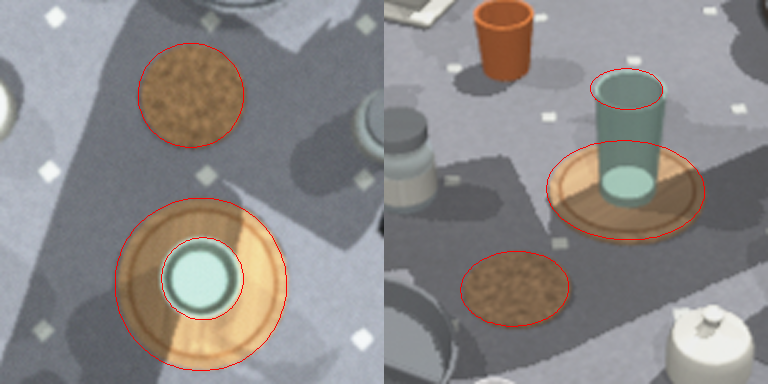

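Emit:
{"fn": "arm_command", "kwargs": {"delta_pos": [[0.04,-0.11,0],[0.08,-0.24,0],[0.13,-0.38,0],[0.18,-0.5,0],[0.194,-0.54,0]], "delta_rot": [[0,0,0],[0,0,0.02],[0,0,0.02],[0,0,0.02],[0,0,0.02]], "claw": [0,0,0,0,0]}}

```text
t: 7.38
eef_pos: [527.7, -336.5, 191.9]
tcp_rot: [-3.141, 0.001, 2.791]
ft_force: [-0.1, -0.4, 0.6]
opening: 0.999
grip_force: 0.0
```

Emit:
{"fn": "arm_command", "kwargs": {"delta_pos": [[0,0,0],[0,0,0],[0,0,0],[0,0,-0.06],[0,0,-0.12]], "delta_rot": [[0,0,0],[0,0,0],[0,0,0],[0,0,0],[0,0,0]], "claw": [0,0,0,0,0]}}

```text
t: 7.8
eef_pos: [526.8, -332.4, 163.2]
tcp_rot: [-3.141, 0.002, 2.794]
ft_force: [0.7, 0.8, -0.1]
opening: 0.997
grip_force: 0.0
```

```bash
python3 - <<'E'
from h import *
I=shot(3); p=state()["eef_pos"]; print(p, state()["tcp_rot"])
cs=[circ(527,-338,69,32.5),circ(525,-332,5,47),np.array([[*p[:2],5],p])]
cv2.imwrite("pics/c6.png",crop(I["scene"],"scene",cs,proj("scene",[527,-338,90])[0],130,4))
E
```

```text
[ 525.74078629 -331.83529807  160.95458632] [ 3.14030404 -0.0032923   2.79338468]
```

View pics/c6.png

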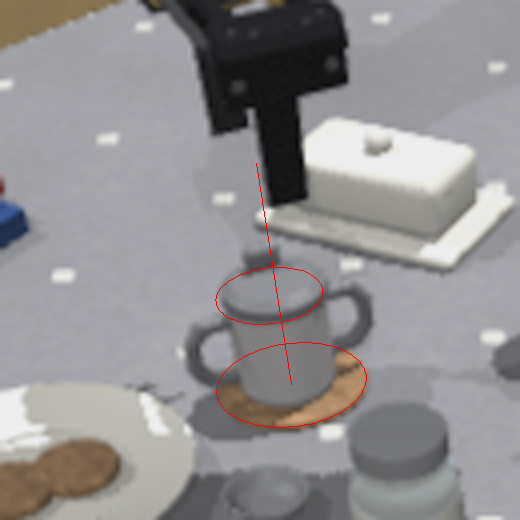

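Emit:
{"fn": "arm_command", "kwargs": {"delta_pos": [[0.004,-0.012,-0.06],[0.004,-0.012,-0.16],[0.004,-0.012,-0.28],[0.004,-0.012,-0.38],[0.004,-0.012,-0.46]], "delta_rot": [[0,0,0],[0,0,0],[0,0,0],[0,0,0],[0,0,0]], "claw": [0,0,0,0,0]}}

```text
t: 8.32
eef_pos: [527.5, -335.8, 46.8]
tcp_rot: [3.141, -0.001, 2.793]
ft_force: [0.1, -0.6, -0.1]
opening: 1.0
grip_force: 0.0
```

Emit:
{"fn": "arm_command", "kwargs": {"delta_pos": [[0,0,-0.04],[0,0,-0.06],[0,0,-0.07],[0,0,-0.07],[0,0,-0.07]], "delta_rot": [[0,0,0],[0,0,0],[0,0,0],[0,0,0],[0,0,0]], "claw": [0,0,0,0,0]}}

```text
t: 8.73
eef_pos: [528.1, -337.2, 31.1]
tcp_rot: [-3.141, 0.002, 2.792]
ft_force: [0.4, 0.4, 0.6]
opening: 1.004
grip_force: 0.0
```

Emit:
{"fn": "arm_command", "kwargs": {"delta_pos": [[0,0.003,-0.012],[0,0.003,-0.012],[0,0.003,-0.012],[0,0.003,-0.012],[0,0.003,-0.012]], "delta_rot": [[0,0,0],[0,0,0],[0,0,0],[0,0,0],[0,0,0]], "claw": [0.1,0.2,0.3,1,1]}}

```text
t: 9.15
eef_pos: [527.7, -336.3, 27.1]
tcp_rot: [3.142, 0.0, 2.792]
ft_force: [-0.2, -0.7, -0.2]
opening: 0.705
grip_force: 0.0
```

Emit:
{"fn": "arm_command", "kwargs": {"delta_pos": [[0,0,0],[0,0,0],[0,0,0],[0,0,0],[0,0,0]], "delta_rot": [[0,0,0],[0,0,0],[0,0,0],[0,0,0],[0,0,0]], "claw": [1,1,1,1,1]}}

```text
t: 9.57
eef_pos: [527.7, -336.3, 27.0]
tcp_rot: [-3.142, 0.0, 2.792]
ft_force: [-0.6, -1.0, 1.7]
opening: 0.669
grip_force: 30.0
```

Emit:
{"fn": "arm_command", "kwargs": {"delta_pos": [[0,0,0],[0,0,0],[0,0,0],[0,0,0],[0,0,0]], "delta_rot": [[0,0,0],[0,0,0],[0,0,0],[0,0,0],[0,0,0]], "claw": [1,1,1,1,1]}}

```text
t: 9.98
eef_pos: [527.7, -336.3, 27.0]
tcp_rot: [-3.141, 0.0, 2.792]
ft_force: [-1.4, -2.3, 3.0]
opening: 0.671
grip_force: 30.0
```

Emit:
{"fn": "arm_command", "kwargs": {"delta_pos": [[0,0,0.05],[0,0,0.15],[0,0,0.3],[0,0,0.44],[0,0,0.56]], "delta_rot": [[0,0,0],[0,0,0],[0,0,0],[0,0,0],[0,0,0]], "claw": [1,1,1,1,1]}}

```text
t: 10.4
eef_pos: [527.5, -335.7, 169.6]
tcp_rot: [3.141, 0.0, 2.792]
ft_force: [-0.4, -0.6, -2.6]
opening: 0.671
grip_force: 30.0
```

Emit:
{"fn": "arm_command", "kwargs": {"delta_pos": [[0.02,0.08,0.01],[0.05,0.22,0.01],[0.085,0.37,0.01],[0.12,0.52,0.01],[0.15,0.66,0.01]], "delta_rot": [[0,0,0],[0,0,0],[0,0,0],[0,0,0],[0,0,0]], "claw": [1,1,1,1,1]}}

```text
t: 10.82
eef_pos: [564.9, -169.0, 169.9]
tcp_rot: [3.141, -0.001, 2.792]
ft_force: [0.3, 0.1, -1.5]
opening: 0.674
grip_force: 30.0
```

Emit:
{"fn": "arm_command", "kwargs": {"delta_pos": [[0.036,0.15,0],[0.072,0.3,0],[0.11,0.44,0],[0.14,0.56,0],[0.16,0.64,0]], "delta_rot": [[0,0,0],[0,0,0],[0,0,0],[0,0,0],[0,0,0]], "claw": [1,1,1,1,1]}}

```text
t: 11.23
eef_pos: [605.0, -8.0, 169.8]
tcp_rot: [3.141, -0.001, 2.794]
ft_force: [1.0, -0.6, -1.9]
opening: 0.669
grip_force: 30.0
```

Emit:
{"fn": "arm_command", "kwargs": {"delta_pos": [[0,0,0],[0,0,0],[0,0,0],[0,0,0],[0,0,0]], "delta_rot": [[0,0,0],[0,0,0],[0,0,0],[0,0,0],[0,0,0]], "claw": [1,1,1,1,1]}}

```text
t: 11.65
eef_pos: [604.9, -12.2, 169.5]
tcp_rot: [3.142, -0.0, 2.791]
ft_force: [-0.7, -0.0, -1.9]
opening: 0.672
grip_force: 30.0
```

```bash
python3 - <<'E'
from h import *
I=shot(4); p=state()["eef_pos"]; print(p, state()["tcp_rot"])
u=p[2]-22
for g in((525,-331),): print([fit(I,g,[(5,47)],(n,),10) for n in("top","scene")])
cs=[circ(*p[:2],u+69,32.5),circ(*p[:2],u,31),circ(612,14,5,47)]
cv2.imwrite("pics/c7.png",crop(I["scene"],"scene",cs,proj("scene",[610,11,90])[0],170,3.5))
E
```

```text
[605.013154   -11.98926439 169.47636498] [ 3.14150394e+00 -1.05996901e-04  2.79101201e+00]
[(array([ 524., -336.]), 147.1), (array([ 524., -333.]), 134.7)]
```

View pics/c7.png

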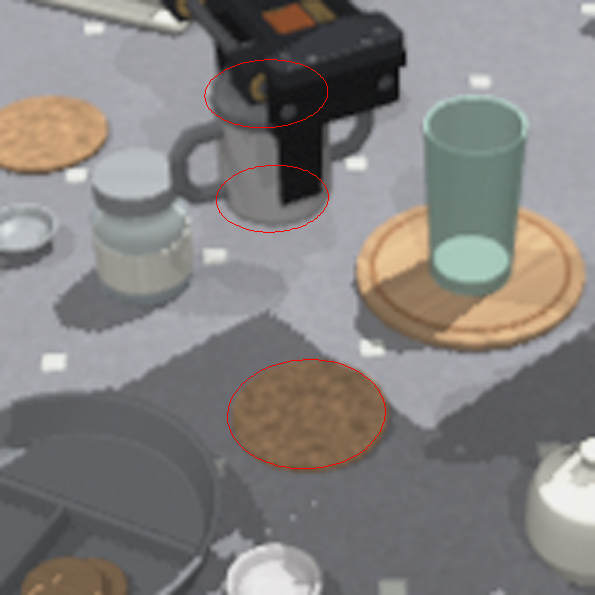

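Emit:
{"fn": "arm_command", "kwargs": {"delta_pos": [[0.012,0.05,0],[0.024,0.1,-0.02],[0.024,0.1,-0.1],[0.024,0.1,-0.22],[0.024,0.1,-0.34]], "delta_rot": [[0,0,0],[0,0,0],[0,0,0],[0,0,0],[0,0,0]], "claw": [1,1,1,1,1]}}

```text
t: 12.17
eef_pos: [611.6, 15.1, 83.8]
tcp_rot: [3.141, 0.002, 2.793]
ft_force: [0.3, 0.0, -1.9]
opening: 0.668
grip_force: 30.0
```

Emit:
{"fn": "arm_command", "kwargs": {"delta_pos": [[0,0,-0.08],[0,0,-0.12],[0,0,-0.16],[0,0,-0.18],[0,0,-0.18]], "delta_rot": [[0,0,0],[0,0,0],[0,0,0],[0,0,0],[0,0,0]], "claw": [1,1,1,1,1]}}

```text
t: 12.58
eef_pos: [611.2, 14.1, 39.0]
tcp_rot: [-3.142, -0.0, 2.792]
ft_force: [0.0, 0.2, -1.4]
opening: 0.667
grip_force: 30.0
```

Now ease down 12 mm.

Emit:
{"fn": "arm_command", "kwargs": {"delta_pos": [[0,0,-0.01],[0,-0.002,-0.02],[0,-0.004,-0.03],[0,-0.004,-0.038],[0,-0.004,-0.04]], "delta_rot": [[0,0,0],[0,0,0],[0,0,0],[0,0,0],[0,0,0]], "claw": [1,1,1,1,1]}}

```text
t: 13.0
eef_pos: [611.2, 12.7, 29.4]
tcp_rot: [3.141, 0.0, 2.792]
ft_force: [-0.2, 0.1, -1.8]
opening: 0.672
grip_force: 30.0
```

Emit:
{"fn": "arm_command", "kwargs": {"delta_pos": [[0,0,-0.002],[0,0,-0.004],[0,0,-0.006],[0,0,-0.007],[0,0,-0.007]], "delta_rot": [[0,0,0],[0,0,0],[0,0,0],[0,0,0],[0,0,0]], "claw": [1,1,1,1,1]}}

```text
t: 13.42
eef_pos: [611.1, 12.8, 27.6]
tcp_rot: [3.142, -0.0, 2.792]
ft_force: [0.9, -0.4, -2.4]
opening: 0.671
grip_force: 30.0
```

Emit:
{"fn": "arm_command", "kwargs": {"delta_pos": [[0,0,-0.002],[0,0,-0.004],[0,0,-0.005],[0,0,-0.005],[0,0,-0.005]], "delta_rot": [[0,0,0],[0,0,0],[0,0,0],[0,0,0],[0,0,0]], "claw": [1,1,1,1,1]}}

```text
t: 13.83
eef_pos: [611.4, 12.7, 27.0]
tcp_rot: [3.141, 0.001, 2.792]
ft_force: [-0.2, -0.8, 5.0]
opening: 0.667
grip_force: 30.0
```

Emit:
{"fn": "arm_command", "kwargs": {"delta_pos": [[0,0,0],[0,0,0],[0,0,0],[0,0,0],[0,0,0]], "delta_rot": [[0,0,0],[0,0,0],[0,0,0],[0,0,0],[0,0,0]], "claw": [0,0,0,0,0]}}

```text
t: 14.25
eef_pos: [611.1, 12.8, 26.3]
tcp_rot: [3.142, -0.0, 2.792]
ft_force: [0.2, -0.1, 1.2]
opening: 0.96
grip_force: 0.0
```

Emit:
{"fn": "arm_command", "kwargs": {"delta_pos": [[0,0,0.06],[0,0,0.2],[0,0,0.34],[0,0,0.5],[0,0,0.6]], "delta_rot": [[0,0,0],[0,0,0],[0,0,0],[0,0,0],[0,0,0]], "claw": [0,0,0,0,0]}}

```text
t: 14.67
eef_pos: [611.7, 12.8, 180.0]
tcp_rot: [3.141, 0.003, 2.792]
ft_force: [0.5, -0.4, 0.1]
opening: 1.001
grip_force: 0.0
```

Emit:
{"fn": "arm_command", "kwargs": {"delta_pos": [[-0.03,0.1,0.04],[-0.08,0.24,0.04],[-0.13,0.38,0.04],[-0.18,0.53,0.04],[-0.23,0.68,0.04]], "delta_rot": [[0,0,-0.06],[0,0,-0.13],[0,0,-0.2],[0,0,-0.27],[0,0,-0.34]], "claw": [0,0,0,0,0]}}

```text
t: 15.08
eef_pos: [552.8, 184.1, 186.6]
tcp_rot: [3.141, 0.0, 2.252]
ft_force: [1.0, -0.1, 0.6]
opening: 1.001
grip_force: 0.0
```

Emit:
{"fn": "arm_command", "kwargs": {"delta_pos": [[-0.05,0.15,0],[-0.1,0.3,0],[-0.15,0.45,0],[-0.2,0.58,0],[-0.24,0.68,0]], "delta_rot": [[0,0,-0.07],[0,0,-0.14],[0,0,-0.2],[0,0,-0.24],[0,0,-0.26]], "claw": [0,0,0,0,0]}}

```text
t: 15.5
eef_pos: [492.3, 355.3, 186.4]
tcp_rot: [3.142, -0.0, 1.847]
ft_force: [0.5, -1.3, 0.4]
opening: 1.002
grip_force: 0.0
```

Emit:
{"fn": "arm_command", "kwargs": {"delta_pos": [[0,0,0],[0,0,0],[0,0,0],[0,0,0],[0,0,0]], "delta_rot": [[0,0,0],[0,0,0],[0,0,0],[0,0,0],[0,0,0]], "claw": [0,0,0,0,0]}}

```text
t: 15.92
eef_pos: [494.2, 351.8, 186.4]
tcp_rot: [3.142, 0.0, 1.848]
ft_force: [0.6, -0.1, 0.3]
opening: 1.002
grip_force: 0.0
```

```bash
python3 - <<'E'
from h import *
I=shot(5); p=state()["eef_pos"]; print(p, state()["tcp_rot"], state()["joints"])
print([fit(I,(612,14),[(5,47)],(n,),10) for n in("top","scene")],fit(I,(613,13),[(69,32.5)],("top",),8),fit(I,(489,363),[(95,33)],("scene",),8))
a=crop(I["scene"],"scene",[circ(489,362,95,33),np.array([[*p[:2],5],p])],proj("scene",[490,362,110])[0],130,3)
b=[crop(I[n],n,[circ(611,13,69,32.5),circ(611,13,5,31),circ(612,14,5,47)],proj(n,[611,13,50])[0],65,3) for n in("top","scene")]
b=np.vstack(b)
cv2.imwrite("pics/c8.png",np.hstack([a,b]))
E
```

```text
[494.1418344  351.98148173 186.44715903] [3.14146445e+00 4.00998777e-05 1.84852407e+00] [ 5.10132220e-01  4.93538251e-01  1.63825798e+00 -8.09644082e-05
  1.00968091e+00  2.32447556e-01]
[(array([612.,  11.]), 113.3), (array([614.,  19.]), 100.9)] (array([607.,  11.]), 112.2) (array([488., 365.]), 121.5)
```

View pics/c8.png

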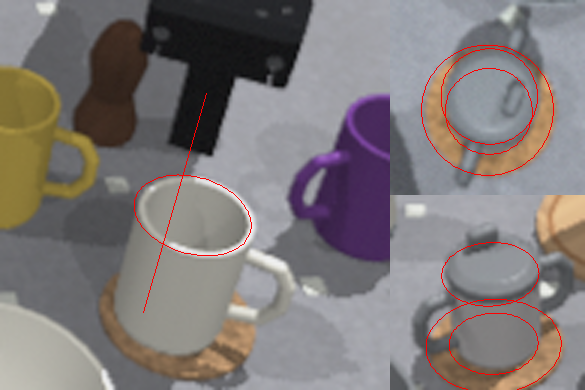

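Emit:
{"fn": "arm_command", "kwargs": {"delta_pos": [[-0.01,0.02,0],[-0.02,0.044,-0.03],[-0.02,0.044,-0.12],[-0.02,0.044,-0.24],[-0.02,0.044,-0.36]], "delta_rot": [[0,0,0],[0,0,0],[0,0,0],[0,0,0],[0,0,0]], "claw": [0,0,0,0,0]}}

```text
t: 16.43
eef_pos: [488.5, 364.4, 95.5]
tcp_rot: [3.14, -0.0, 1.85]
ft_force: [1.0, -0.1, 0.6]
opening: 1.001
grip_force: 0.0
```

Emit:
{"fn": "arm_command", "kwargs": {"delta_pos": [[0,0,-0.1],[0,0,-0.18],[0,0,-0.23],[0,0,-0.25],[0,0,-0.25]], "delta_rot": [[0,0,0],[0,0,0],[0,0,0],[0,0,0],[0,0,0]], "claw": [0,0,0,0,0]}}

```text
t: 16.85
eef_pos: [488.3, 363.9, 33.0]
tcp_rot: [-3.14, 0.0, 1.85]
ft_force: [0.7, -0.9, 0.4]
opening: 1.001
grip_force: 0.0
```

Emit:
{"fn": "arm_command", "kwargs": {"delta_pos": [[0,0,0],[0,0,0],[0,0,0],[0,0,0],[0,0,0]], "delta_rot": [[0,0,0],[0,0,0],[0,0,0],[0,0,0],[0,0,0]], "claw": [0.1,0.2,0.3,1,1]}}

```text
t: 17.27
eef_pos: [488.9, 363.9, 34.6]
tcp_rot: [3.141, -0.0, 1.85]
ft_force: [0.5, -0.1, -0.5]
opening: 0.703
grip_force: 0.0
```

Emit:
{"fn": "arm_command", "kwargs": {"delta_pos": [[0,0,0],[0,0,0],[0,0,0],[0,0,0],[0,0,0]], "delta_rot": [[0,0,0],[0,0,0],[0,0,0],[0,0,0],[0,0,0]], "claw": [1,1,1,1,1]}}

```text
t: 17.68
eef_pos: [488.9, 364.0, 34.4]
tcp_rot: [3.141, -0.0, 1.85]
ft_force: [0.1, 0.5, 6.2]
opening: 0.675
grip_force: 30.1
```

Emit:
{"fn": "arm_command", "kwargs": {"delta_pos": [[0,0,0.04],[0,0,0.14],[0,0,0.3],[0,0,0.46],[0,0,0.6]], "delta_rot": [[0,0,0],[0,0,0],[0,0,0],[0,0,0],[0,0,0]], "claw": [1,1,1,1,1]}}

```text
t: 18.1
eef_pos: [488.3, 363.6, 186.4]
tcp_rot: [-3.141, 0.0, 1.85]
ft_force: [1.3, 0.3, -3.6]
opening: 0.678
grip_force: 30.1
```

Emit:
{"fn": "arm_command", "kwargs": {"delta_pos": [[0.005,-0.1,0],[0.01,-0.24,0],[0.02,-0.4,0],[0.03,-0.56,0],[0.04,-0.72,0]], "delta_rot": [[0,0,0],[0,0,0],[0,0,0],[0,0,0],[0,0,0]], "claw": [1,1,1,1,1]}}

```text
t: 18.52
eef_pos: [497.9, 182.2, 184.2]
tcp_rot: [-3.141, 0.0, 1.851]
ft_force: [0.1, 0.6, -3.4]
opening: 0.677
grip_force: 30.1
```

Emit:
{"fn": "arm_command", "kwargs": {"delta_pos": [[0.008,-0.16,0],[0.016,-0.32,0],[0.024,-0.48,0],[0.032,-0.64,0],[0.04,-0.8,0]], "delta_rot": [[0,0,0],[0,0,0],[0,0,0],[0,0,0],[0,0,0]], "claw": [1,1,1,1,1]}}

```text
t: 18.93
eef_pos: [507.9, -18.0, 184.2]
tcp_rot: [-3.141, -0.0, 1.85]
ft_force: [1.3, 0.6, -3.6]
opening: 0.672
grip_force: 30.1
```

Emit:
{"fn": "arm_command", "kwargs": {"delta_pos": [[0.008,-0.16,0],[0.016,-0.32,0],[0.024,-0.48,0],[0.032,-0.64,0],[0.04,-0.78,0]], "delta_rot": [[0,0,0],[0,0,0],[0,0,0],[0,0,0],[0,0,0]], "claw": [1,1,1,1,1]}}

```text
t: 19.35
eef_pos: [518.0, -213.5, 184.2]
tcp_rot: [-3.141, -0.0, 1.849]
ft_force: [0.3, -0.1, -2.2]
opening: 0.675
grip_force: 30.1
```

Emit:
{"fn": "arm_command", "kwargs": {"delta_pos": [[0.008,-0.13,0],[0.014,-0.26,0],[0.02,-0.37,0],[0.024,-0.42,0],[0.024,-0.44,0]], "delta_rot": [[0,0,0],[0,0,0],[0,0,0],[0,0,0],[0,0,0]], "claw": [1,1,1,1,1]}}

```text
t: 19.77
eef_pos: [524.2, -322.8, 183.6]
tcp_rot: [-3.141, -0.001, 1.848]
ft_force: [0.6, 0.5, -3.1]
opening: 0.676
grip_force: 30.1
```

Emit:
{"fn": "arm_command", "kwargs": {"delta_pos": [[0,0,0],[0,0,0],[0,0,0],[0,0,0],[0,0,0]], "delta_rot": [[0,0,0],[0,0,0],[0,0,0],[0,0,0],[0,0,0]], "claw": [1,1,1,1,1]}}

```text
t: 20.18
eef_pos: [524.8, -320.2, 184.1]
tcp_rot: [3.141, 0.0, 1.851]
ft_force: [0.3, 0.4, -2.8]
opening: 0.672
grip_force: 30.1
```

```bash
python3 - <<'E'
from h import *
I=shot(6); p=state()["eef_pos"]; print(p, state()["tcp_rot"])
u=p[2]-29
print("cb",[fit(I,(486,367),[(5,47)],(n,),10) for n in("top","scene")],"cc",[fit(I,(524,-334),[(5,47)],(n,),6) for n in("top","scene")])
print("mug",[fit(I,p[:2],[(u+90,33)],(n,),9) for n in("top","scene")])
print("tum",[fit(I,(450,4),[(123,32)],(n,),9) for n in("top","scene")])
cs=[circ(*p[:2],u+90,33),circ(*p[:2],u,33),circ(524,-334.5,5,47)]
cv2.imwrite("pics/c9.png",crop(I["scene"],"scene",cs,proj("scene",[520,-330,90])[0],150,3.5))
E
```

```text
[ 524.80199477 -320.57584968  184.05829469] [3.14142895e+00 5.25404848e-05 1.85051161e+00]
cb [(array([485., 365.]), 146.6), (array([483., 369.]), 132.6)] cc [(array([ 524., -333.]), 119.8), (array([ 523., -333.]), 130.2)]
mug [(array([ 527.8, -332.6]), 63.5), (array([ 522.8, -314.6]), 84.4)]
tum [(array([449.,   3.]), 144.0), (array([452.,   7.]), 81.0)]
```

View pics/c9.png

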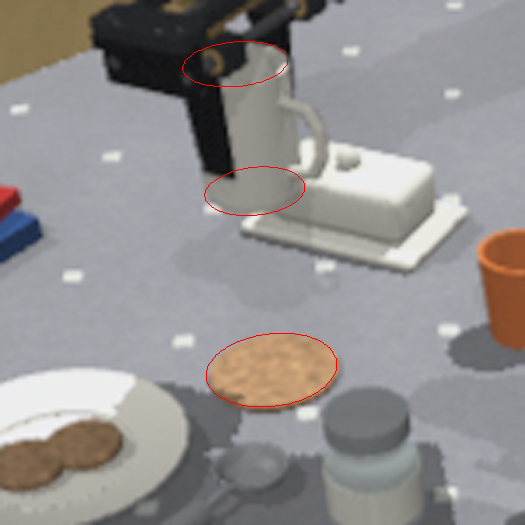

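Emit:
{"fn": "arm_command", "kwargs": {"delta_pos": [[-0.002,-0.025,0],[-0.004,-0.05,-0.02],[-0.004,-0.05,-0.1],[-0.004,-0.05,-0.22],[-0.004,-0.05,-0.34]], "delta_rot": [[0,0,0],[0,0,0],[0,0,0],[0,0,0],[0,0,0]], "claw": [1,1,1,1,1]}}

```text
t: 20.7
eef_pos: [523.7, -334.6, 98.2]
tcp_rot: [3.14, 0.002, 1.849]
ft_force: [-0.3, 0.6, -4.2]
opening: 0.677
grip_force: 30.1
```

Emit:
{"fn": "arm_command", "kwargs": {"delta_pos": [[0,0,-0.08],[0,0,-0.14],[0,0,-0.18],[0,0,-0.2],[0,0,-0.2]], "delta_rot": [[0,0,0],[0,0,0],[0,0,0],[0,0,0],[0,0,0]], "claw": [1,1,1,1,1]}}

```text
t: 21.12
eef_pos: [523.4, -333.9, 48.0]
tcp_rot: [-3.141, -0.001, 1.849]
ft_force: [-0.1, -0.0, -3.2]
opening: 0.675
grip_force: 30.1
```

Emit:
{"fn": "arm_command", "kwargs": {"delta_pos": [[0,0,-0.015],[0,0,-0.03],[0,0.002,-0.04],[0,0.002,-0.046],[0,0.002,-0.048]], "delta_rot": [[0,0,0],[0,0,0],[0,0,0],[0,0,0],[0,0,0]], "claw": [1,1,1,1,1]}}

```text
t: 21.53
eef_pos: [523.7, -333.2, 37.0]
tcp_rot: [3.141, 0.0, 1.85]
ft_force: [0.2, 0.1, -3.9]
opening: 0.676
grip_force: 30.1
```

Emit:
{"fn": "arm_command", "kwargs": {"delta_pos": [[0,0,-0.002],[0,0,-0.004],[0,0,-0.005],[0,0,-0.005],[0,0,-0.005]], "delta_rot": [[0,0,0],[0,0,0],[0,0,0],[0,0,0],[0,0,0]], "claw": [1,1,1,1,1]}}

```text
t: 21.95
eef_pos: [523.7, -333.2, 35.7]
tcp_rot: [3.141, 0.0, 1.85]
ft_force: [0.0, 0.2, -3.3]
opening: 0.681
grip_force: 30.1
```

Emit:
{"fn": "arm_command", "kwargs": {"delta_pos": [[0,0,-0.002],[0,0,-0.004],[0,0,-0.006],[0,0,-0.007],[0,0,-0.007]], "delta_rot": [[0,0,0],[0,0,0],[0,0,0],[0,0,0],[0,0,0]], "claw": [1,1,1,1,1]}}

```text
t: 22.37
eef_pos: [523.7, -333.3, 34.4]
tcp_rot: [3.141, 0.0, 1.85]
ft_force: [-1.2, 0.8, 4.1]
opening: 0.676
grip_force: 30.1
```

Emit:
{"fn": "arm_command", "kwargs": {"delta_pos": [[0,0,0],[0,0,0],[0,0,0],[0,0,0],[0,0,0]], "delta_rot": [[0,0,0],[0,0,0],[0,0,0],[0,0,0],[0,0,0]], "claw": [0,0,0,0,0]}}

```text
t: 22.78
eef_pos: [523.7, -333.2, 33.8]
tcp_rot: [3.141, 0.0, 1.85]
ft_force: [-0.4, -0.1, 0.2]
opening: 0.963
grip_force: 0.0
```

Emit:
{"fn": "arm_command", "kwargs": {"delta_pos": [[0,0,0.06],[0,0,0.2],[0,0,0.34],[0,0,0.5],[0,0,0.62]], "delta_rot": [[0,0,0],[0,0,0],[0,0,0],[0,0,0],[0,0,0]], "claw": [0,0,0,0,0]}}

```text
t: 23.2
eef_pos: [523.9, -333.3, 191.9]
tcp_rot: [3.14, 0.001, 1.85]
ft_force: [0.8, -0.2, 0.1]
opening: 0.998
grip_force: 0.0
```

Emit:
{"fn": "arm_command", "kwargs": {"delta_pos": [[-0.02,0.1,0],[-0.05,0.24,0],[-0.085,0.39,0],[-0.12,0.54,0],[-0.155,0.7,0]], "delta_rot": [[0,0,0],[0,0,0],[0,0,0],[0,0,0],[0,0,0]], "claw": [0,0,0,0,0]}}

```text
t: 23.62
eef_pos: [484.2, -157.0, 188.9]
tcp_rot: [3.141, 0.0, 1.849]
ft_force: [1.5, 0.1, -0.7]
opening: 0.999
grip_force: 0.0
```

Emit:
{"fn": "arm_command", "kwargs": {"delta_pos": [[-0.035,0.15,0],[-0.07,0.3,0],[-0.1,0.45,0],[-0.12,0.56,0],[-0.14,0.63,0]], "delta_rot": [[0,0,0],[0,0,0],[0,0,0],[0,0,0],[0,0,0]], "claw": [0,0,0,0,0]}}

```text
t: 24.03
eef_pos: [449.1, 1.7, 189.1]
tcp_rot: [3.141, -0.0, 1.851]
ft_force: [0.7, -0.3, -0.9]
opening: 0.997
grip_force: 0.0
```

Emit:
{"fn": "arm_command", "kwargs": {"delta_pos": [[0,0,0],[0,0,0],[0,0,0],[0,0,0],[0,0,0]], "delta_rot": [[0,0,0],[0,0,0],[0,0,0],[0,0,0],[0,0,0]], "claw": [0,0,0,0,0]}}

```text
t: 24.45
eef_pos: [450.1, -1.6, 188.8]
tcp_rot: [-3.142, -0.0, 1.848]
ft_force: [0.3, -0.6, 0.7]
opening: 1.002
grip_force: 0.0
```

Emit:
{"fn": "arm_command", "kwargs": {"delta_pos": [[0,0.016,0],[0,0.016,-0.04],[0,0.016,-0.14],[0,0.016,-0.26],[0,0.016,-0.36]], "delta_rot": [[0,0,0],[0,0,0],[0,0,0],[0,0,0],[0,0,0]], "claw": [0,0,0,0,0]}}

```text
t: 24.87
eef_pos: [449.9, 3.1, 97.8]
tcp_rot: [3.141, 0.0, 1.849]
ft_force: [-0.2, -0.1, -0.1]
opening: 1.001
grip_force: 0.0
```

Emit:
{"fn": "arm_command", "kwargs": {"delta_pos": [[0,0,-0.08],[0,0,-0.14],[0,0,-0.175],[0,0,-0.185],[0,0,-0.185]], "delta_rot": [[0,0,0],[0,0,0],[0,0,0],[0,0,0],[0,0,0]], "claw": [0,0,0,0,0]}}

```text
t: 25.28
eef_pos: [449.9, 3.2, 52.4]
tcp_rot: [-3.141, -0.0, 1.849]
ft_force: [0.3, -0.2, 0.3]
opening: 1.0
grip_force: 0.0
```

Emit:
{"fn": "arm_command", "kwargs": {"delta_pos": [[0,0,0],[0,0,0],[0,0,0],[0,0,0],[0,0,0]], "delta_rot": [[0,0,0],[0,0,0],[0,0,0],[0,0,0],[0,0,0]], "claw": [0.1,0.2,0.3,1,1]}}

```text
t: 25.7
eef_pos: [450.1, 3.3, 53.1]
tcp_rot: [3.141, 0.0, 1.85]
ft_force: [0.4, 0.3, 0.9]
opening: 0.708
grip_force: 0.0
```

Emit:
{"fn": "arm_command", "kwargs": {"delta_pos": [[0,0,0],[0,0,0],[0,0,0],[0,0,0],[0,0,0]], "delta_rot": [[0,0,0],[0,0,0],[0,0,0],[0,0,0],[0,0,0]], "claw": [1,1,1,1,1]}}

```text
t: 26.12
eef_pos: [449.8, 3.3, 52.9]
tcp_rot: [3.141, 0.0, 1.85]
ft_force: [-2.7, -0.9, 6.4]
opening: 0.632
grip_force: 29.5
```

Emit:
{"fn": "arm_command", "kwargs": {"delta_pos": [[0,0,0.04],[0,0,0.14],[0,0,0.3],[0,0,0.46],[0,0,0.6]], "delta_rot": [[0,0,0],[0,0,0],[0,0,0],[0,0,0],[0,0,0]], "claw": [1,1,1,1,1]}}

```text
t: 26.53
eef_pos: [449.5, 3.4, 204.7]
tcp_rot: [3.142, -0.0, 1.85]
ft_force: [1.5, -1.2, -2.2]
opening: 0.631
grip_force: 29.7
```

Emit:
{"fn": "arm_command", "kwargs": {"delta_pos": [[0.01,0.1,0],[0.02,0.24,0],[0.035,0.39,0],[0.05,0.54,0],[0.07,0.7,0]], "delta_rot": [[0,0,0],[0,0,0],[0,0,0],[0,0,0],[0,0,0]], "claw": [1,1,1,1,1]}}

```text
t: 26.95
eef_pos: [466.9, 179.8, 202.6]
tcp_rot: [-3.141, 0.0, 1.849]
ft_force: [1.6, -0.4, -2.4]
opening: 0.637
grip_force: 29.9
```

Emit:
{"fn": "arm_command", "kwargs": {"delta_pos": [[0.015,0.16,0],[0.03,0.32,0],[0.045,0.48,0],[0.06,0.62,0],[0.07,0.74,0]], "delta_rot": [[0,0,0],[0,0,0],[0,0,0],[0,0,0],[0,0,0]], "claw": [1,1,1,1,1]}}

```text
t: 27.37
eef_pos: [484.5, 365.8, 202.0]
tcp_rot: [-3.141, 0.0, 1.851]
ft_force: [1.1, -1.1, -1.8]
opening: 0.638
grip_force: 30.0
```

Emit:
{"fn": "arm_command", "kwargs": {"delta_pos": [[0,0,0],[0,0,0],[0,0,0],[0,0,0],[0,0,0]], "delta_rot": [[0,0,0],[0,0,0],[0,0,0],[0,0,0],[0,0,0]], "claw": [1,1,1,1,1]}}

```text
t: 27.78
eef_pos: [485.0, 362.3, 202.7]
tcp_rot: [-3.142, 0.0, 1.849]
ft_force: [0.6, -0.2, -2.6]
opening: 0.636
grip_force: 30.0
```

```bash
python3 - <<'E'
from h import *
I=shot(7); p=state()["eef_pos"]; print(p, state()["tcp_rot"])
u=p[2]-45
print("mug",[fit(I,(524,-333),[(95,33)],(n,),8) for n in("top","scene")])
a=crop(I["scene"],"scene",[circ(*p[:2],u+115,32),circ(*p[:2],u+4,25),circ(484.5,366.5,5,47)],proj("scene",[484,350,90])[0],150,2.6)
b=np.vstack([crop(I[n],n,[circ(524,-333,95,33),circ(524,-333,5,47)],proj(n,[524,-333,50])[0],65,3) for n in("top","scene")])
cv2.imwrite("pics/c10.png",np.hstack([a,b]))
E
```

```text
[485.11629034 362.5346167  202.90695886] [ 3.14130271e+00 -3.41996985e-05  1.84852950e+00]
mug [(array([ 523., -332.]), 127.4), (array([ 527., -327.]), 102.1)]
```

View pics/c10.png

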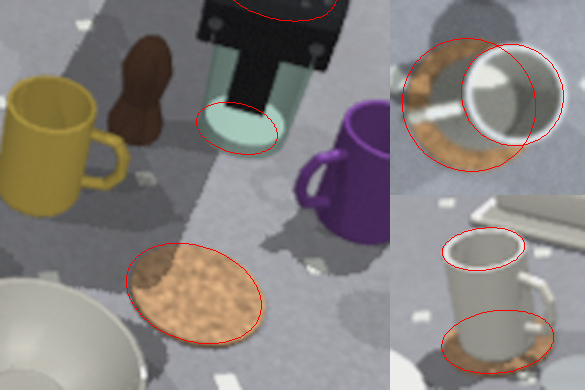

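Emit:
{"fn": "arm_command", "kwargs": {"delta_pos": [[-0.002,0.008,-0.02],[-0.002,0.008,-0.08],[-0.002,0.008,-0.18],[-0.002,0.008,-0.28],[-0.002,0.008,-0.38]], "delta_rot": [[0,0,0],[0,0,0],[0,0,0],[0,0,0],[0,0,0]], "claw": [1,1,1,1,1]}}

```text
t: 28.3
eef_pos: [484.4, 365.1, 106.6]
tcp_rot: [3.141, -0.0, 1.849]
ft_force: [-0.0, 0.5, -2.3]
opening: 0.634
grip_force: 30.0
```

Emit:
{"fn": "arm_command", "kwargs": {"delta_pos": [[0,0,-0.07],[0,0,-0.12],[0,0,-0.15],[0,0,-0.16],[0,0,-0.16]], "delta_rot": [[0,0,0],[0,0,0],[0,0,0],[0,0,0],[0,0,0]], "claw": [1,1,1,1,1]}}

```text
t: 28.72
eef_pos: [484.4, 365.2, 67.4]
tcp_rot: [-3.141, 0.0, 1.85]
ft_force: [-0.0, -1.0, -2.5]
opening: 0.634
grip_force: 30.0
```

Emit:
{"fn": "arm_command", "kwargs": {"delta_pos": [[0,0,-0.015],[0,0,-0.035],[0,0,-0.05],[0,0,-0.06],[0,0,-0.062]], "delta_rot": [[0,0,0],[0,0,0],[0,0,0],[0,0,0],[0,0,0]], "claw": [1,1,1,1,1]}}

```text
t: 29.13
eef_pos: [484.3, 365.3, 51.8]
tcp_rot: [-3.141, 0.0, 1.85]
ft_force: [-0.1, 0.4, -2.5]
opening: 0.64
grip_force: 30.0
```

Emit:
{"fn": "arm_command", "kwargs": {"delta_pos": [[0,0,-0.002],[0,0,-0.004],[0,0,-0.004],[0,0,-0.004],[0,0,-0.004]], "delta_rot": [[0,0,0],[0,0,0],[0,0,0],[0,0,0],[0,0,0]], "claw": [1,1,1,1,1]}}

```text
t: 29.55
eef_pos: [484.4, 365.3, 51.3]
tcp_rot: [3.141, -0.0, 1.85]
ft_force: [-0.2, 0.6, -2.5]
opening: 0.636
grip_force: 30.0
```

Emit:
{"fn": "arm_command", "kwargs": {"delta_pos": [[0,0,-0.002],[0,0,-0.004],[0,0,-0.006],[0,0,-0.007],[0,0,-0.007]], "delta_rot": [[0,0,0],[0,0,0],[0,0,0],[0,0,0],[0,0,0]], "claw": [1,1,1,1,1]}}

```text
t: 29.97
eef_pos: [484.4, 365.5, 49.9]
tcp_rot: [3.141, -0.0, 1.85]
ft_force: [-2.6, -0.1, 3.7]
opening: 0.634
grip_force: 29.9
```

Contact; release, rise, and move clear for a look.

Emit:
{"fn": "arm_command", "kwargs": {"delta_pos": [[0,0,0],[0,0,0],[0,0,0],[0,0,0],[0,0,0]], "delta_rot": [[0,0,0],[0,0,0],[0,0,0],[0,0,0],[0,0,0]], "claw": [0,0,0,0,0]}}

```text
t: 30.38
eef_pos: [484.5, 365.3, 49.3]
tcp_rot: [3.142, 0.0, 1.85]
ft_force: [-0.2, 0.3, -1.0]
opening: 0.927
grip_force: 0.0
```

Emit:
{"fn": "arm_command", "kwargs": {"delta_pos": [[0,0,0.06],[0,0,0.2],[0,0,0.34],[0,0,0.5],[0,0,0.64]], "delta_rot": [[0,0,0],[0,0,0],[0,0,0],[0,0,0],[0,0,0]], "claw": [0,0,0,0,0]}}

```text
t: 30.8
eef_pos: [484.3, 365.2, 211.7]
tcp_rot: [3.141, -0.0, 1.85]
ft_force: [0.4, -0.5, 0.3]
opening: 1.001
grip_force: 0.0
```

Emit:
{"fn": "arm_command", "kwargs": {"delta_pos": [[-0.04,-0.12,0.02],[-0.08,-0.26,0.02],[-0.1,-0.4,0.02],[-0.11,-0.55,0.02],[-0.12,-0.7,0.02]], "delta_rot": [[0,0,0],[0,0,0],[0,0,0],[0,0,0],[0,0,0]], "claw": [0,0,0,0,0]}}

```text
t: 31.22
eef_pos: [453.7, 189.0, 214.6]
tcp_rot: [3.141, 0.0, 1.851]
ft_force: [1.1, 0.3, 0.7]
opening: 1.002
grip_force: 0.0
```

```bash
python3 - <<'E'
from h import *
I=shot(8); J=load(0)
o=[]
for xy,c in (((484.5,366.5),[(120,32),(8,25),(5,47)]),((611,13),[(69,32.5),(5,47)]),((523.7,-333),[(95,33),(5,47)])):
    print([fit(I,xy,[c[0]],(n,),8) for n in("top","scene")],[fit(I,xy,[c[-1]],(n,),8) for n in("top","scene")])
    o.append(np.vstack([crop(I[n],n,[circ(*xy,*q) for q in c],proj(n,[*xy,50])[0],84,3) for n in("top","scene")]))
cv2.imwrite("pics/c11.png",np.hstack(o))
E
```

```text
[(array([491.5, 363.5]), 55.2), (array([485.5, 371.5]), 78.8)] [(array([489.5, 377.5]), 41.9), (array([488.5, 370.5]), 98.9)]
[(array([607.,  11.]), 122.2), (array([602.,   7.]), 97.6)] [(array([612.,  11.]), 104.4), (array([614.,  18.]), 82.0)]
[(array([ 522.7, -332. ]), 128.6), (array([ 526.7, -327. ]), 101.5)] [(array([ 523.7, -336. ]), 108.7), (array([ 529.7, -325. ]), 93.3)]
```

View pics/c11.png

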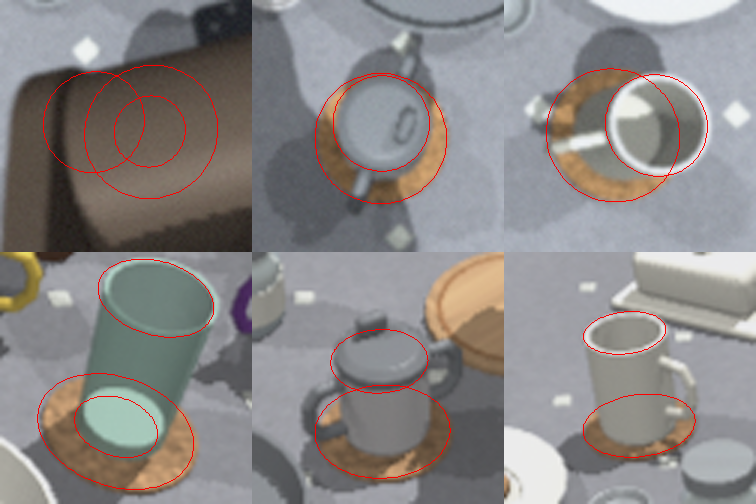

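View pics/scene8.png

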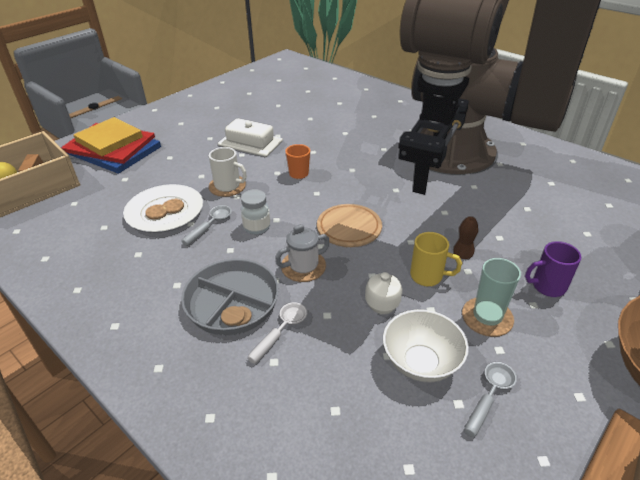

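```bash
python3 -c "
from cell import *
print(job_done())"
```

```text
the job is handed in; nothing more can be done
None
```

The job is handed in: the mug is on the cake plate's coaster, the tumbler on the cereal bowl's and the beaker on the toddler plate's, all upright and centred to within about 5 mm by my camera measurements (about 31 s of the 109 s used); no verdict came back.

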